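# Vent the casting chamber and hold its cover lock open

## Robot

A 7-joint arm with a two-finger parallel gripper is mounted at the origin on the work surface. World frame = base frame: x ahead of the robot, y to its left, z up, the work surface at z = 0. Lengths are in mm, angles in rad, forces in N, time in s.
With the tool pointing down it reaches from about 400 to 875 mm from the base axis. Payload 4.4 kg.
Tool frame: the origin (TCP) lies at the very end of the fingers, on their centre line; the grasp point (between the pads) lies 19 mm behind it; y points along the fingers, x is the direction in which the jaws open and shut, and the axes are right-handed (so a half turn about y gives the same grasp; the last joint's range is limited). The gripper opens to 85 mm and grips with 20 to 120 N. Pads are 22 mm wide; open, the fingers measure 114 mm over their backs; the gripper's body (76 mm by 85 mm) begins 54 mm behind the grasp point. The pads swing forward as they close: fully open they stand 13 mm farther back than shut.
Start: joints at [1.218, 0.628, 0.038, 1.517, -0.027, 0.996, -0.02], TCP at [183.902, -623.456, 231.313] pointing down, gripper open.
Joint ranges: [-3.06, 3.06], [-0.37, 2.12], [-1.25, 1.32], [0.18, 2.47], [-1.1, 4.24], [0.23, 1.98], [-2.94, 2.94]. Speed limits (rad/s): [2.57, 2.57, 3.14, 3.14, 3.14, 3.14, 3.14].

## Interface

Orientations are given as [roll, pitch, yaw] about the fixed x, y, z axes, in that order (R = Rz(yaw) Ry(pitch) Rx(roll)).
In Python, from cell import readout, eyes, finish_job gives the robot as it stands. The module is installed in compiled form; this text tells all that it offers.
- The arm moves only by the tool apply_moves, never from a script. Its argument "commands" is a list that holds one entry, the list of rows, each a list of 6 numbers: the shift along the tool's x, y, z in units of 0.04 m (1.0 is 0.04 m), then the turn, a rotation vector about the tool's x, y, z in units of 5 degrees (1.0 is 5 degrees). A call has 1 to 8 rows; each row shifts and turns the pose as measured when the row begins, along the tool's axes as they then stand; what a row does not reach is not made up. A row lasts 1/12 s, in which the tool goes at most 41.7 mm and 7.16 degrees, less where a joint would pass 70% of its speed; a pose out of reach is approached as far as the arm can. A call with a number of a shift or a turn outside -1 to 1 is refused whole. A call with a gripper value outside its range is refused whole. "claw" is the finger opening in mm, from 0 to 85.4, set as the call begins (left out, the last holds). The fingers move at their own pace and stop on an object; the grip force is fixed at half the most. Time passes only in rows, so rows that do not move let the fingers close. It gives the time, the measured TCP pose, the force and the opening at its end, in the units of the state.
- readout.read_state(): the state, without advancing time (a new reading comes with each control period).
- eyes.get_image(name): name is "scene" or "top" or "wrist"; returns a dict with "image" (480x640x3 uint8, red, green, blue), "mtx" (3x3 intrinsics, pixels), "k1" (the pictures are not rectified: a ray, as slopes to the right and down, at radius r is drawn at 1 + k1 r^2 times it, then the intrinsics apply), "rvec" (rotation vector, rad) and "tvec" (3), from world to camera coordinates, as OpenCV has them. Camera axes: x right, y down, z forward; pixel columns grow to the right and rows downward; lengths in mm; the calibration is good to about 2 mm. A picture is of the moment at which its call begins. There is no depth.
- finish_job(): hands the job in, once; it reports no verdict.
The state is a dict: "clock": time; "qpos": joint angles; "qd": joint speeds; "tau": joint torques, N m; "eef_pos": TCP position; "tool_rot": TCP orientation; "force": force on the tool from outside, world axes, zero at the start; "torque": the same for the moment, N m; "width": finger opening in mm.
Only numpy, scipy, OpenCV 4.12 (cv2) and the standard library are available. Lean on these libraries where they do the work, as an engineer would, in place of code of your own. Each camera call takes 0.05 s, during which the arm holds its last target. There are 200 camera calls.

## Task

Vent the vacuum casting chamber: turn the yellow vent lever to half open, 45 degrees, in line with the red mark on its white dial, and let go of it. Only then pull the chamber's sprung lock pin by its red knob straight up, all the way back to its stop, and finish while still holding it there, clear of its hole, so that I can swing the cover aside. Leave the lever at half open and the other things on the bench where they are.

Things in the scene. Friction and masses are not known exactly. Their poses are not given: they have to be found in the camera images.
- chamber: The vacuum casting chamber, fixed to the bench: a blue base 280 (x) x 220 (y) x 60 mm high, a round domed steel cover 170 mm across (top knob at 122 mm), and at its +x end, over the cover's aluminium lug, a dark steel bracket carrying the sprung lock pin with the red knob. Origin: centre of the underside. Yaw within 0.4 rad.
- pin_knob (a point): Centre of the lock pin's red knob, an upright cylinder 26 mm in diameter and 26 mm high, at 143 mm above the bench when the pin is home (chamber frame 92, 0, 143 mm). Grasp it from above, from any side. Below it: a 10 mm steel stem, a brass bush 20 mm across whose top is at 119 mm, then the bracket arm, 36 mm wide, whose top is at 107 mm above the bench. Rises with the pin.
- lock_pin (a joint): Travel of the sprung lock pin in m, straight up: 0 = home in its hole in the cover's lug, 0.024 = fully back against its stop. The spring pulls it home: about 4.5 N at 0, rising to about 12 N at the stop; let go, it snaps back. The tip leaves the hole at 0.010 m.
- seat_hole (a point): Mouth of the 12 mm hole in the aluminium lug of the cover that the pin drops into, 78 mm above the bench, straight below the knob. Its frame is turned like the chamber.
- vent_stand: The vent valve, fixed to the bench: a brass valve body on a flange, a round white dial 150 mm across (top at 72 mm) and a yellow lever above it. Origin: centre of the underside at bench level, on the lever's vertical turning axis; z up; its x and y point along the dial's two black marks. Turned about the vertical by up to about 0.5 rad.
- vent_axis (a point): Point on the lever's vertical turning axis at the lever's mid-height, 105 mm above the bench. Frame turned like the stand. Marks on the dial: black along +x (shut), red at 45 degrees between +x and +y (half open), black along +y (wide open).
- lever_grip (a point): Grip point on the yellow lever: 42 mm out from the turning axis, at mid-height, 105 mm above the bench. The lever is a bar 12 mm wide, 18 mm high, reaching 64 mm from the axis (x of this frame points outwards along the lever); its steel hub is 28 mm across. Free space below the bar: 24 mm down to the dial. Pinch it from above.
- vent_lever (a joint): Opening angle of the vent lever in rad, anticlockwise seen from above: 0 = shut (along the stand's +x), 0.785 = half open (at the red mark), 1.571 = wide open (along the stand's +y). It is stiff (about 0.1 N m, some 2.5 N at the grip point) and stays where it is left. Starts shut or up to 0.3 rad open.
- flask: Bystander, loose: an open steel casting-flask tube, 72 mm across, 70 mm high, standing. Origin: at its underside, z up.
- file_pot: Bystander, loose: a white ceramic pot of files, 72 mm across, about 190 mm high with the handles. Origin: at its underside, z up.
- bur_stand: Bystander, loose: a round wooden stand of small burs, 90 mm across, about 80 mm high. Origin: at its underside, z up.
- solder_block: Bystander, loose: a flat white soldering block, 100 x 140 x 22 mm. Origin: at its underside, z up.
- pliers: Bystander, loose: red-handled pliers lying flat, about 150 mm long, 14 mm high. Origin: at its underside, z up.
- hammer: Bystander, loose: a hammer lying flat, 240 mm long. Origin: at its underside, z up.
- jar: Bystander, loose: an amber glass jar with a steel cap, 64 mm across, 80 mm high. Origin: at its underside, z up.
Mind the look-alikes: they are no part of the job. Leave any purple or turquoise look-alike of the vent_stand alone.

How it is judged:
By the outcome, as a careful person would: the job done as asked, in the order asked, and still so for the second after the job is handed in, while the arm keeps its last pose, push and grip.
It also fails if it takes over 42 s, if anything falls off the work surface, if the arm or the gripper's body presses on something with over 40 N, if the wrist force passes 120 N, or if a joint passes its speed limit or range.

## Working session

There is one attempt and no reset: what is moved stays moved. The work goes in short steps, Python scripts to look and compute and a tool call to move; the robot and the scene stay as the last step left them, time stands still between calls to the robot, and variables do not carry over. Pictures are saved under pics/ and viewed, about 8 in all and at most 12, crops included, and the job is handed in when it is done.

Besides the shell and the picture viewer there is one more tool, called in YAML: its name, and indented under it one key for each argument. apply_moves: Moves the arm, as the interface text tells. Shifts and turns lie within -1 to 1; 1 stands for 0.04 m of shift or 5 degrees of turn. Its arguments: {"type":"object","properties":{"commands":{"type":"array"},"claw":{"type":"number"}},"required":["commands"]}

```bash
mkdir -p pics
cat > h.py <<'E'
import numpy as np, cv2
from scipy.spatial.transform import Rotation as Ro
from cell import readout, eyes, finish_job
def snap(n,f=None):
    d=eyes.get_image(n)
    if f: cv2.imwrite('pics/'+f,d['image'][:,:,::-1])
    return d
def ray(d,px):
    K=np.array(d['mtx'],float); s=np.array([(px[0]-K[0,2])/K[0,0],(px[1]-K[1,2])/K[1,1]]); u=s.copy()
    for _ in range(20): u=s/(1+d['k1']*(u@u))
    R=Ro.from_rotvec(np.ravel(d['rvec'])).as_matrix(); t=np.ravel(d['tvec'])
    return -R.T@t, R.T@np.array([u[0],u[1],1])
def onz(d,px,z):
    o,v=ray(d,px); return o+v*(z-o[2])/v[2]
def proj(d,P):
    R=Ro.from_rotvec(np.ravel(d['rvec'])).as_matrix(); c=R@np.array(P,float)+np.ravel(d['tvec'])
    u=c[:2]/c[2]; u=u*(1+d['k1']*(u@u)); K=np.array(d['mtx']); return K[:2,:2]@u+K[:2,2]
def blobs(d,lo,hi,amin=30):
    h=cv2.cvtColor(d['image'],cv2.COLOR_RGB2HSV); m=cv2.inRange(h,np.array(lo),np.array(hi))
    n,l,s,c=cv2.connectedComponentsWithStats(m); return [(s[i].tolist(),c[i].round(1).tolist()) for i in range(1,n) if s[i][4]>=amin], l
E
python3 - <<'E'
from h import *
for n in('top','scene'):
    d=snap(n,n+'0.png'); o,_=ray(d,(320,240)); print(n,o.round())
    for nm,lo,hi in(('yel',(22,120,100),(34,255,255)),('red',(0,150,80),(6,255,255)),('red2',(174,150,80),(180,255,255)),('blue',(100,120,60),(125,255,255))):
        print(nm,blobs(d,lo,hi,40)[0])
print(readout.read_state())
E
```

```text
top [ 369.   -6. 1492.]
yel [([189, 115, 11, 19, 75], [194.2, 123.1]), ([231, 240, 8, 22, 82], [234.7, 250.3]), ([193, 328, 6, 20, 90], [195.4, 337.4])]
red [([155, 200, 31, 34, 246], [168.0, 214.4]), ([377, 201, 9, 10, 69], [381.0, 205.5])]
red2 []
blue [([387, 195, 34, 101, 1614], [406.4, 240.0]), ([338, 196, 38, 102, 1806], [351.4, 242.3])]
scene [1055.  346. 1162.]
yel [([468, 219, 9, 21, 95], [472.3, 229.1]), ([396, 270, 7, 26, 132], [399.4, 283.0]), ([379, 426, 7, 32, 178], [382.4, 441.9])]
red [([128, 209, 12, 14, 60], [133.2, 215.0]), ([229, 239, 11, 13, 109], [234.2, 244.7]), ([459, 358, 11, 39, 189], [465.1, 376.9]), ([439, 363, 24, 38, 200], [449.1, 381.2])]
red2 []
blue [([195, 185, 125, 120, 4018], [261.1, 248.8]), ([147, 192, 7, 21, 60], [150.0, 201.6])]
{'clock': 0.1, 'qpos': array([ 1.21819197,  0.62926698,  0.03842999,  1.51826458, -0.02701396,
        0.99631036, -0.01998259]), 'qd': array([-0.00059762, -0.00184157,  0.00071027, -0.00026701, -0.00134009,
        0.00033744,  0.00015116]), 'tau': array([ 3.71169532e-03, -5.64529896e+01,  1.23065807e+00, -1.93971151e+01,
        1.12792879e-02,  5.45394680e-03, -2.79790186e-05]), 'eef_pos': array([ 183.75954622, -622.89628582,  230.47322057]), 'tool_rot': array([-1.57079417,  0.00173205, -1.28397013]), 'force': array([ 0.09890443, -0.04117106, -0.66183391]), 'torque': array([ 0.03703437,  0.0023185 , -0.00051329]), 'width': 85.47002258777798}
```

View pics/top0.png

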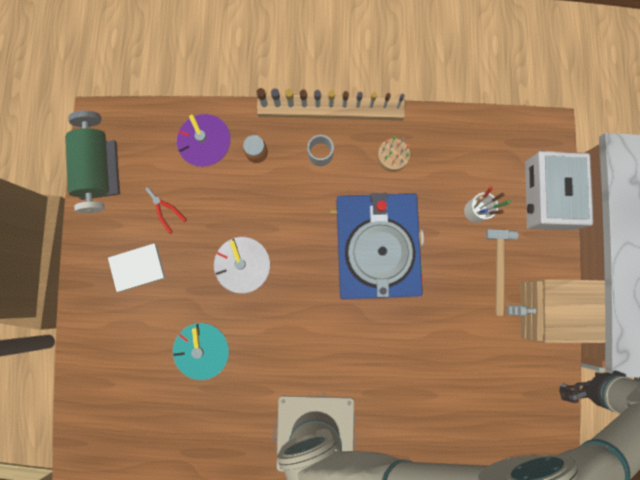

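View pics/scene0.png

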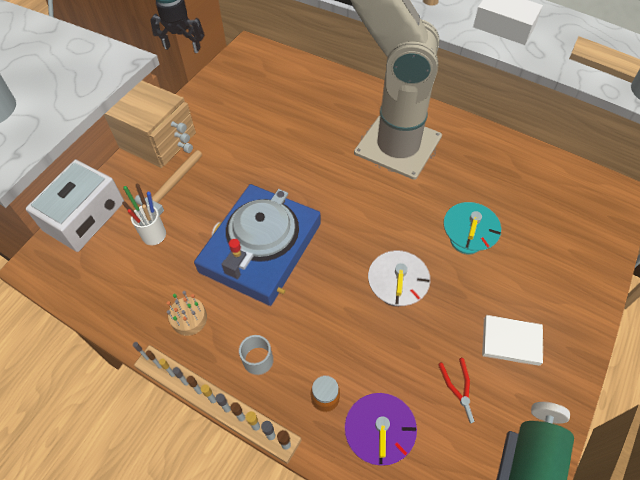

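The scene has three look-alike dials in the top view: white at (241,265), purple at (203,139) and turquoise at (201,351). The white one is the vent stand. The red candidates are the knob at (381,205) on the blue chamber, the pliers at (168,214) and the dials' red marks. The chamber knob is the one I want. Next I measure both targets and crop in on the choices.

```bash
cat > m.py <<'E'
from h import *
def vent(d,c0,r):
    # c0: approx dial centre px, r: radius px. returns axis, stand yaw from red mark, lever yaw
    im=d['image']; h=cv2.cvtColor(im,cv2.COLOR_RGB2HSV); win=np.zeros(im.shape[:2],np.uint8); cv2.circle(win,tuple(int(v) for v in c0),int(r*1.25),255,-1)
    w=cv2.inRange(h,(0,0,150),(180,45,255))&win
    cs,_=cv2.findContours(w,cv2.RETR_EXTERNAL,cv2.CHAIN_APPROX_NONE); c=max(cs,key=cv2.contourArea)
    hull=cv2.convexHull(c)[:,0].astype(float)
    P=np.array([onz(d,p,72)[:2] for p in hull]); A=np.c_[2*P,np.ones(len(P))]; s=np.linalg.lstsq(A,(P**2).sum(1),rcond=None)[0]
    R=np.sqrt(s[2]+s[:2]@s[:2]); ax=s[:2]
    def pts(lo,hi,z):
        m=cv2.inRange(h,lo,hi)&win; n,l,st,_=cv2.connectedComponentsWithStats(m); i=1+np.argmax(st[1:,4]); q=np.argwhere(l==i)[:,::-1]
        return np.array([onz(d,p,z)[:2] for p in q])
    red=pts((0,90,90),(8,255,255),72); yl=pts((22,120,100),(34,255,255),114)
    a=lambda v:np.degrees(np.arctan2(v[1],v[0]))
    u,_,vt=np.linalg.svd(yl-yl.mean(0)); dirn=vt[0]*np.sign(vt[0]@(yl.mean(0)-ax))
    print('axis',ax.round(1),'R',R.round(1),'red r',np.linalg.norm(red.mean(0)-ax).round(1),'redyaw',a(red.mean(0)-ax).round(1),'lever cen',yl.mean(0).round(1),'yaw via axis',a(yl.mean(0)-ax).round(1),'pca',a(dirn).round(1),len(yl),len(red), 'lever r',np.linalg.norm(yl-ax,axis=1).max().round(1))
E
python3 - <<'E'
from m import *
t=snap('top');s=snap('scene')
vent(t,(241,265),29); vent(s,(400,278),31)
kt=(381,205.5)
# knob: triangulate
o1,v1=ray(t,kt);o2,v2=ray(s,(234.2,244.7)); A=np.c_[v1,-v2]; k=np.linalg.lstsq(A,o2-o1,rcond=None)[0]
print('knob tri',(o1+v1*k[0]).round(1),(o2+v2*k[1]).round(1),'top on 156',onz(t,kt,156).round(1))
b=cv2.inRange(cv2.cvtColor(t['image'],cv2.COLOR_RGB2HSV),(100,120,40),(128,255,255));b[:, :330]=0;b[:,430:]=0;b[:185]=0;b[310:]=0
q=np.argwhere(b)[:,::-1].astype(np.float32); r=cv2.minAreaRect(q); c=cv2.boxPoints(r); P=np.array([onz(t,p,60)[:2] for p in c]); print(P.round(),P.mean(0).round(1),np.linalg.norm(np.diff(P,axis=0),axis=1).round())
a=cv2.resize(t['image'][205:325,200:300],None,fx=4,fy=4,interpolation=2); e=cv2.resize(t['image'][185:305,330:430],None,fx=4,fy=4,interpolation=2)
cv2.imwrite('pics/crop1.png',np.hstack([a,e])[:,:,::-1])
E
```

```text
axis [454.7 207.2] R 74.6 red r 60.6 redyaw 65.6 lever cen [488.8 219.9] yaw via axis 20.4 pca 19.6 83 25 lever r 63.1
axis [452.8 206.5] R 74.6 red r 57.4 redyaw 67.5 lever cen [489.3 220.2] yaw via axis 20.5 pca 20.2 132 32 lever r 71.3
knob tri [ 608.5 -152.1  150.4] [ 608.4 -151.9  150.4] top on 156 [ 607.5 -151.5  156. ]
[[ 645.  -43.]
 [ 660. -259.]
 [ 388. -271.]
 [ 375.  -59.]] [ 516.9 -157.9] [217. 272. 212.]
```

View pics/crop1.png

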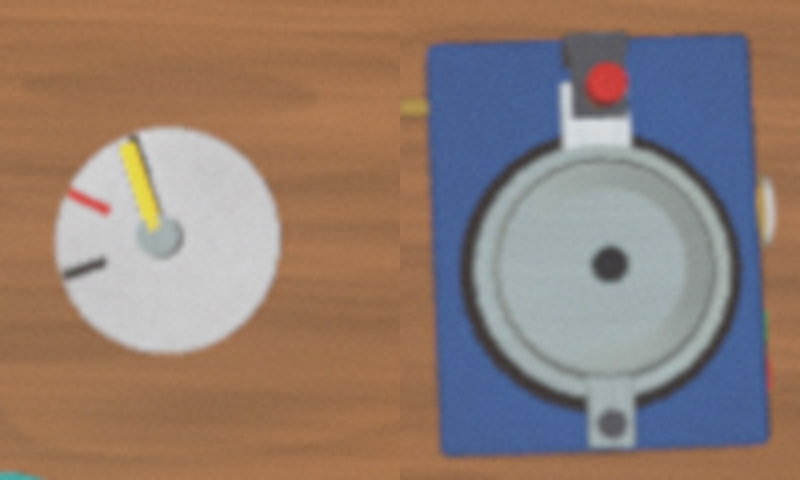

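The axis is at about (454,207), with the lever at about 20.3° and the red mark at about 66.5°. The dial radius of 74.6 matches the 75 given. The knob is at about (608,-152), and its height matches. The crop confirms the white dial with the yellow lever beside its black mark at (135,140), and the red knob at (607,82) on the bracket. I'm setting out now.

apply_moves:
  commands:
    - [[-0.68,0,0.69,0,0,0],[-0.68,0,0.69,0,0,0],[-0.68,0,0.69,0,0,0],[-0.68,0,0.69,0,0,0],[-0.68,0,0.69,0,0,0],[-0.68,0,0.69,0,0,0],[-0.68,0,0.69,0,0,0],[-0.68,0,0.69,0,0,0]]
  claw: 60

```text
clock: 0.87
eef_pos: [332.1, -351.0, 226.7]
tool_rot: [-1.577, -0.004, -1.303]
force: [0.3, -0.6, -0.2]
width: 60.2
```

apply_moves:
  commands:
    - [[-0.68,0,0.69,0,0,0],[-0.68,0,0.69,0,0,0],[-0.68,0,0.69,0,0,0],[-0.68,0,0.69,0,0,0],[-0.68,0,0.69,0,0,0],[-0.68,0,0.69,0,0,0],[-0.68,0,0.69,0,0,0],[-0.68,0,0.69,0,0,0]]

```text
clock: 1.53
eef_pos: [492.4, -68.3, 225.5]
tool_rot: [-1.576, -0.005, -1.305]
force: [0.6, -0.6, 0.1]
width: 59.8
```

apply_moves:
  commands:
    - [[-0.92,0,0.25,0,-0.15,0],[-0.92,0,0.25,0,-0.15,0],[-0.92,0,0.25,0,-0.15,0],[-0.92,0,0.25,0,-0.15,0],[-0.92,0,0.25,0,-0.15,0],[-0.92,0,0.25,0,-0.15,0],[-0.92,0,0.25,0,-0.15,0],[-0.5,0,0.1,0,0,0]]

```text
clock: 2.2
eef_pos: [481.1, 237.4, 223.6]
tool_rot: [-1.569, -0.005, -1.204]
force: [-0.4, 0.2, 0.3]
width: 60.1
```

```bash
cat > to.py <<'E'
from h import *; import sys
# remaining world target -> tool units
def to(p,yaw=None):
    s=readout.read_state(); R=Ro.from_euler('xyz',s['tool_rot']); 
    y=s['tool_rot'][2] if yaw is None else np.radians(yaw)
    T=Ro.from_euler('xyz',[-np.pi/2,0,y]); 
    print('pos',s['eef_pos'].round(1),'rpy',np.degrees(s['tool_rot']).round(2),'w',round(s['width'],1),'F',s['force'].round(1),'t',round(s['clock'],2))
    print('shift units',(R.inv().apply(np.array(p)-s['eef_pos'])/40).round(3),'turn units',(np.degrees((R.inv()*T).as_rotvec())/5).round(3))
if __name__=='__main__':
    a=[float(v) for v in sys.argv[1:]]; to(a[:3],a[3] if len(a)>3 else None)
E
python3 to.py 493.5 221.5 87 -69.7
python3 - <<'E'
from h import *
d=snap('wrist','w1.png'); print(proj(d,[493.5,221.5,105]),proj(d,[454,207,114]),ray(d,(320,240)))
E
```

```text
pos [481.1 237.4 223.6] rpy [-89.87  -0.26 -69.01] w 60.1 F [-0.4  0.2  0.3] t 2.2
shift units [0.466 3.418 0.14 ] turn units [-0.027  0.139  0.052]
[350.63162729 221.71254127] [349.47180085 289.42870501] (array([545.32501232, 262.75693644, 365.50436151]), array([-0.25773377, -0.10154006, -0.96088985]))
```

View pics/w1.png

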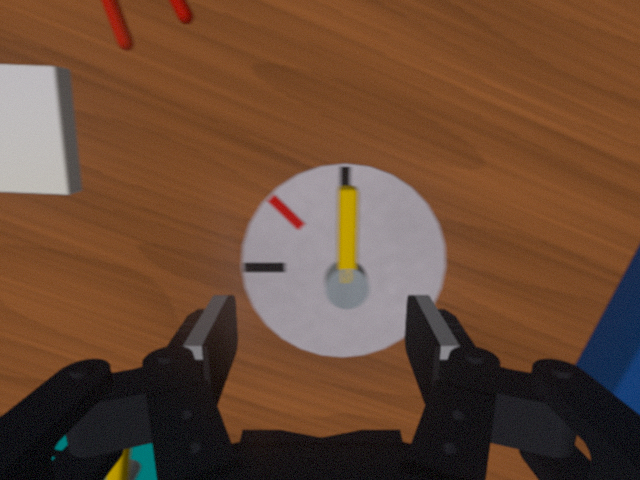

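The wrist view shows the lever from (347,190) to the hub at (347,285), the red mark at (287,212) and the shut mark at (345,175). The predicted positions agree to within about 2 mm. I measure from this view and then move above the lever.

```bash
sed -i 's/(0,0,150),(180,45,255)/(0,0,LO),(180,45,255)/; s/def vent(d,c0,r)/def vent(d,c0,r,LO=150)/' m.py
python3 - <<'E'
from m import *
d=snap('wrist'); vent(d,(345,260),95,120)
E
```

```text
axis [454.4 207.1] R 74.3 red r 57.5 redyaw 66.2 lever cen [488.6 220.8] yaw via axis 21.9 pca 21.6 1723 303 lever r 65.8
```

apply_moves:
  commands:
    - [[0.23,0.9,0.07,0,0,0],[0.23,0.9,0.07,0,0,0],[0,0.8,0,0,0,0],[0,0,0,0,0,0]]

```text
clock: 2.63
eef_pos: [496.1, 222.1, 119.0]
tool_rot: [-1.561, -0.005, -1.199]
force: [-1.4, -0.4, -0.9]
width: 59.6
```

```bash
python3 to.py 493.5 221.5 87 -69.7
```

```text
pos [496.1 222.1 119. ] rpy [-89.45  -0.29 -68.7 ] w 59.6 F [-1.4 -0.4 -0.9] t 2.63
shift units [-0.013  0.799 -0.074] turn units [-0.111  0.2    0.058]
```

apply_moves:
  commands:
    - [[-0.01,0.4,-0.04,-0.1,0,0.06],[0,0.4,-0.03,0,0,0],[0,0,0,0,0,0]]

```text
clock: 2.88
eef_pos: [494.6, 218.0, 87.5]
tool_rot: [-1.572, -0.002, -1.203]
force: [-0.3, -0.5, -0.4]
width: 60.0
```

apply_moves:
  commands:
    - [[0,0,0,0,0,0],[0,0,0,0,0,0],[0,0,0,0,0,0],[0,0,0,0,0,0],[0,0,0,0,0,0],[0,0,0,0,0,0]]
  claw: 8

```text
clock: 3.38
eef_pos: [494.7, 222.7, 92.3]
tool_rot: [-1.566, 0.004, -1.201]
force: [3.1, -0.0, -12.5]
width: 11.1
```

```bash
python3 to.py 493.5 221.5 87 -68.5; python3 -c "
from m import *
vent(snap('top'),(241,265),29)"
```

```text
pos [494.7 222.7  92.3] rpy [-89.74   0.22 -68.78] w 11.1 F [  3.1  -0.  -12.5] t 3.38
shift units [ 0.019  0.131 -0.039] turn units [-0.052 -0.057 -0.045]Traceback (most recent call last):
  File "<string>", line 3, in <module>
    vent(snap('top'),(241,265),29)
    ~~~~^^^^^^^^^^^^^^^^^^^^^^^^^^
  File "m.py", line 13, in vent
    red=pts((0,90,90),(8,255,255),72); yl=pts((22,120,100),(34,255,255),114)
  File "m.py", line 11, in pts
    m=cv2.inRange(h,lo,hi)&win; n,l,st,_=cv2.connectedComponentsWithStats(m); i=1+np.argmax(st[1:,4]); q=np.argwhere(l==i)[:,::-1]
                                                                                  ~~~~~~~~~^^^^^^^^^^
    return _wrapfunc(a, 'argmax', axis=axis, out=out, **kwds)
    return bound(*args, **kwds)
ValueError: attempt to get argmax of an empty sequence
```

apply_moves:
  commands:
    - [[-0.092,0,-0.004,0,-1,0],[-0.092,0,-0.004,0,-1,0],[-0.092,0,-0.004,0,-1,0],[-0.092,0,-0.004,0,-1,0],[-0.092,0,-0.004,0,-1,0],[-0.092,0,-0.004,0,-1,0]]

```text
clock: 3.93
eef_pos: [481.0, 241.3, 92.2]
tool_rot: [-1.565, 0.003, -0.663]
force: [0.1, 1.8, -10.2]
width: 10.8
```

Run:
```python
from to import *
a=np.radians(66.4); to([454.4+43*np.cos(a),207.1+43*np.sin(a),90],-23.6)
p=readout.read_state()['eef_pos'][:2]-[454.4,207.1]; print(np.hypot(*p),np.degrees(np.arctan2(p[1],p[0])))
```

```text
pos [481.  241.3  92.2] rpy [-89.66   0.15 -37.99] w 10.8 F [  0.1   1.8 -10.2] t 3.93
shift units [-0.266  0.056 -0.042] turn units [-0.072 -2.879 -0.021]
43.30106863881788 52.061125961538224
```

apply_moves:
  commands:
    - [[-0.092,0,-0.004,0,-1,0],[-0.092,0,-0.004,0,-1,0],[-0.08,0,-0.004,0,-0.85,0],[0,0,0,0,0,0]]

```text
clock: 4.27
eef_pos: [471.0, 247.2, 92.2]
tool_rot: [-1.564, 0.002, -0.402]
force: [-0.4, 1.5, -10.4]
width: 10.6
```

Run:
```python
from to import *
a=np.radians(66.4); to([454.4+43*np.cos(a),207.1+43*np.sin(a),90],-23.6)
p=readout.read_state()['eef_pos'][:2]-[454.4,207.1]; print(np.hypot(*p),np.degrees(np.arctan2(p[1],p[0])))
```

```text
pos [471.  247.2  92.2] rpy [-89.61   0.12 -23.03] w 10.6 F [ -0.4   1.5 -10.4] t 4.27
shift units [ 0.021  0.056 -0.011] turn units [-0.078  0.113 -0.025]
43.41917456100108 67.51818407881238
```

apply_moves:
  commands:
    - [[0,0,0,0,0,0],[0,0,0,0,0,0],[0,0,0,0,0,0],[0,0,0,0,0,0]]
  claw: 60

```text
clock: 4.6
eef_pos: [473.6, 246.4, 95.0]
tool_rot: [-1.562, -0.002, -0.411]
force: [-0.4, -0.6, 0.7]
width: 58.4
```

apply_moves:
  commands:
    - [[0,-0.5,0,0,0,0],[0,-1,0,0,0,0],[0,-1,0,0,0,0],[0,-1,0,0,0,0],[0,0,-0.5,0,0,0],[0,0,-0.5,0,0,0],[0,0,0,0,0,0]]

```text
clock: 5.18
eef_pos: [458.6, 208.5, 245.1]
tool_rot: [-1.559, -0.007, -0.417]
force: [-0.9, -1.1, -0.2]
width: 60.1
```

Run:
```python
from m import *
d=snap('wrist','w2.png'); c=proj(d,[454.4,207.1,72]); print(c, readout.read_state()['eef_pos'])
vent(d,c,100,120)
try: vent(snap('scene'),(400,278),31)
except Exception as e: print(e)
```

```text
[314.68206143 218.27580935] [459.24378643 210.25402014 245.01286998]
axis [454.1 207.5] R 74.3 red r 67.8 redyaw 66.0 lever cen [468.2 240.4] yaw via axis 66.9 pca 67.0 1486 93 lever r 63.7
axis [452.7 206.5] R 74.7 red r 57.5 redyaw 67.4 lever cen [471.3 241.8] yaw via axis 62.3 pca 65.3 141 32 lever r 66.9
```

View pics/w2.png

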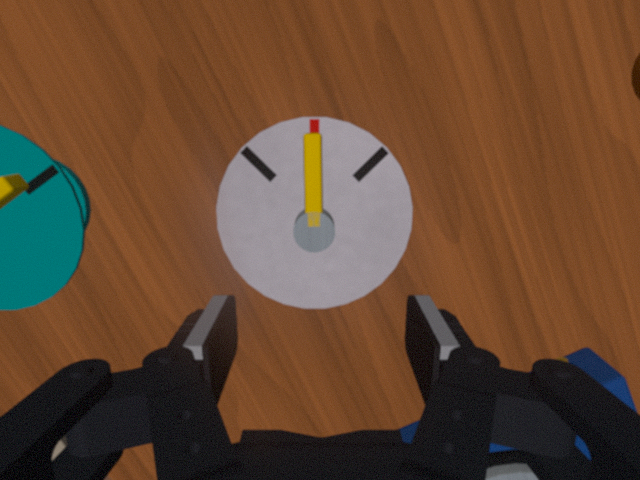

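The lever sits on the red mark to within about 1°: the red mark is at (314,126) and the lever runs from (313,135) to (314,225), between black marks at (258,163) and (371,163). It has been let go. Next is the knob.

apply_moves:
  commands:
    - [[0.64,0,-0.62,0,0,0],[0.64,0,-0.62,0,0,0],[0.64,0,-0.62,0,0,0],[0.64,0,-0.62,0,0,0],[0.64,0,-0.62,0,0,0],[0.64,0,-0.62,0,0,0],[0.64,0,-0.62,0,0,0],[0.64,0,-0.62,0,0,0]]

```text
clock: 5.95
eef_pos: [575.0, -42.0, 239.0]
tool_rot: [-1.545, -0.001, -0.389]
force: [0.7, 0.7, -0.3]
width: 60.2
```

```bash
python3 to.py 608 -152 235 -24
```

```text
pos [575. -42. 239.] rpy [-8.851e+01 -4.000e-02 -2.227e+01] w 60.2 F [ 0.7  0.7 -0.3] t 5.95
shift units [ 1.805  0.044 -2.234] turn units [-0.297  0.347  0.004]
```

apply_moves:
  commands:
    - [[0.6,0,-0.74,-0.15,0.1,0],[0.6,0,-0.74,-0.15,0.1,0],[0.3,0,-0.37,0,0.1,0],[0,0,0,0,0,0]]

```text
clock: 6.28
eef_pos: [607.1, -145.3, 233.7]
tool_rot: [-1.575, -0.001, -0.426]
force: [0.8, -1.2, 0.2]
width: 59.9
```

```bash
python3 to.py 608 -152 127 -24
python3 - <<'E'
from h import *
d=snap('wrist','w3.png'); print(proj(d,[608,-152,156]))
for lo,hi in(((0,130,50),(8,255,255)),):
  for b,c in blobs(d,lo,hi,150)[0]: print(b,c,onz(d,c,153).round(1))
E
```

```text
pos [ 607.1 -145.3  233.7] rpy [-9.022e+01 -5.000e-02 -2.439e+01] w 59.9 F [ 0.8 -1.2  0.2] t 6.28
shift units [ 0.087  2.668 -0.133] turn units [ 0.043 -0.078  0.01 ]
[327.08862373 259.39057257]
[307, 235, 42, 45, 794] [325.9, 257.2] [ 607.5 -151.5  153. ]
```

View pics/w3.png

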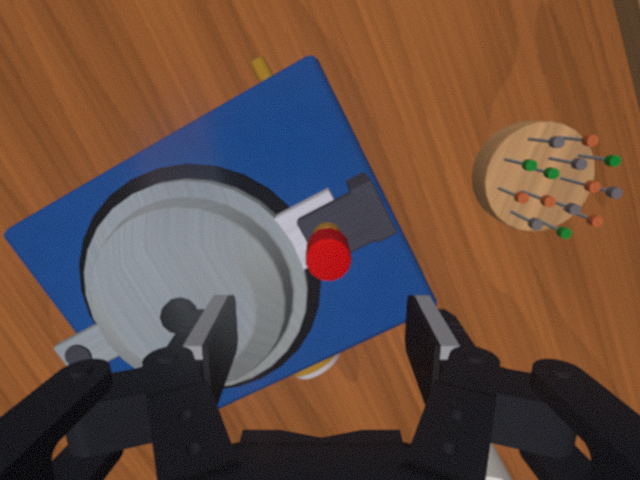

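The wrist view shows the red knob at (326,257), with the prediction at (327,259). The way down is free, so I descend.

apply_moves:
  commands:
    - [[0.04,0.9,-0.07,0,0,0],[0.04,0.9,-0.06,0,0,0],[0,0.55,0,0,0,0],[0,0,0,0,0,0]]

```text
clock: 6.67
eef_pos: [611.2, -141.2, 137.2]
tool_rot: [-1.566, -0.002, -0.418]
force: [-1.4, 0.3, 0.4]
width: 60.0
```

```bash
python3 to.py 608 -152 125 -24
```

```text
pos [ 611.2 -141.2  137.2] rpy [-89.74  -0.13 -23.96] w 60.0 F [-1.4  0.3  0.4] t 6.67
shift units [ 0.037  0.304 -0.281] turn units [-0.052  0.008  0.027]
```

apply_moves:
  commands:
    - [[0.04,0.15,-0.28,0,0,0],[0,0.15,0,0,0,0],[0,0,0,0,0,0]]

```text
clock: 6.92
eef_pos: [608.9, -147.3, 125.1]
tool_rot: [-1.563, -0.001, -0.412]
force: [0.3, -0.1, -0.0]
width: 60.1
```

```bash
python3 to.py 608 -152 125 -24
```

```text
pos [ 608.9 -147.3  125.1] rpy [-8.957e+01 -6.000e-02 -2.360e+01] w 60.1 F [ 0.3 -0.1 -0. ] t 6.92
shift units [ 0.026  0.002 -0.118] turn units [-0.086  0.081  0.011]
```

apply_moves:
  commands:
    - [[0.02,0,-0.12,-0.09,0,0],[0,0,0,0,0,0]]

```text
clock: 7.08
eef_pos: [608.8, -152.2, 127.0]
tool_rot: [-1.571, -0.004, -0.411]
force: [-0.2, -0.6, 0.1]
width: 60.1
```

apply_moves:
  commands:
    - [[0,0,0,0,0,0],[0,0,0,0,0,0],[0,0,0,0,0,0],[0,0,0,0,0,0],[0,0,0,0,0,0],[0,0,0,0,0,0]]
  claw: 15

```text
clock: 7.58
eef_pos: [608.8, -151.7, 130.0]
tool_rot: [-1.571, -0.005, -0.412]
force: [0.7, -0.6, -1.0]
width: 24.5
```

```bash
python3 to.py 608 -152 125 -24
```

```text
pos [ 608.8 -151.7  130. ] rpy [-89.99  -0.29 -23.61] w 24.5 F [ 0.7 -0.6 -1. ] t 7.58
shift units [-0.016  0.124 -0.015] turn units [-0.002  0.077  0.058]
```

apply_moves:
  commands:
    - [[0,-0.1,0,0,0,0],[0,-0.1,0,0,0,0],[0,-0.1,0,0,0,0],[0,-0.1,0,0,0,0]]

```text
clock: 7.92
eef_pos: [608.8, -151.7, 144.4]
tool_rot: [-1.57, -0.004, -0.412]
force: [3.0, -0.8, -9.3]
width: 23.8
```

apply_moves:
  commands:
    - [[0,-0.1,0,0,0,0],[0,-0.1,0,0,0,0]]

```text
clock: 8.08
eef_pos: [608.8, -151.6, 152.1]
tool_rot: [-1.57, -0.003, -0.412]
force: [4.3, -0.6, -11.8]
width: 24.2
```

```bash
python3 to.py 608.8 -151.7 154 -24
```

```text
pos [ 608.8 -151.6  152.1] rpy [-89.94  -0.19 -23.61] w 24.2 F [  4.3  -0.6 -11.8] t 8.08
shift units [ 0.002 -0.048 -0.001] turn units [-0.012  0.078  0.038]
```

apply_moves:
  commands:
    - [[0,-0.06,0,0,0,0]]

```text
clock: 8.17
eef_pos: [608.7, -151.7, 154.3]
tool_rot: [-1.57, -0.003, -0.412]
force: [8.6, -1.6, -33.1]
width: 24.0
```

apply_moves:
  commands:
    - [[0,-0.06,0,0,0,0]]

```text
clock: 8.25
eef_pos: [608.7, -151.6, 154.4]
tool_rot: [-1.569, -0.003, -0.412]
force: [13.7, -2.0, -42.0]
width: 24.2
```

apply_moves:
  commands:
    - [[0,-0.06,0,0,0,0]]

```text
clock: 8.33
eef_pos: [608.7, -151.6, 154.3]
tool_rot: [-1.568, -0.002, -0.412]
force: [9.0, -0.9, -26.9]
width: 24.4
```

The stop has been reached: 24.3 mm of travel, and the force jumps. I ease the push and check visually that the knob has not slipped.

apply_moves:
  commands:
    - [[0,-0.02,0,0,0,0],[0,-0.02,0,0,0,0],[0,-0.02,0,0,0,0]]

```text
clock: 8.58
eef_pos: [608.7, -151.6, 154.0]
tool_rot: [-1.568, -0.0, -0.411]
force: [4.4, -0.6, -12.4]
width: 24.1
```

```bash
python3 to.py 608.8 -151.7 154 -24;  python3 - <<'E'
from h import *
s=snap('scene'); w=snap('wrist'); t=snap('top')
for n,d in(('s',s),('w',w)): print(n,proj(d,[608.5,-152,167]),proj(d,[608.5,-152,143]),[b for b in blobs(d,(0,130,50),(8,255,255),20)[0]])
a=cv2.resize(s['image'][180:280,180:300],(480,400),interpolation=2); b=cv2.resize(t['image'][225:305,200:280],(320,400) and (320,320),interpolation=2); b=cv2.copyMakeBorder(b,0,80,0,0,cv2.BORDER_CONSTANT)
cv2.imwrite('pics/c4.png',np.hstack([a,b])[:,:,::-1]); cv2.imwrite('pics/w4.png',w['image'][:,:,::-1])
E
```

```text
pos [ 608.7 -151.6  154. ] rpy [-8.983e+01 -2.000e-02 -2.358e+01] w 24.1 F [  4.4  -0.6 -12.4] t 8.58
shift units [ 0.003 -0.    -0.001] turn units [-0.034  0.085  0.004]
s [233.0629346  240.88333939] [234.60674425 246.40181101] [([127, 208, 13, 15, 65], [133.1, 214.7]), ([229, 233, 10, 14, 111], [233.5, 239.3]), ([481, 238, 8, 9, 24], [484.7, 241.9]), ([410, 290, 9, 9, 24], [414.5, 293.5]), ([439, 357, 31, 44, 425], [456.8, 379.1]), ([396, 444, 10, 11, 29], [400.7, 448.7])]
w [320.34010044 332.24650526] [320.38267138 302.449217  ] [([281, 288, 80, 97, 5077], [319.6, 338.3])]
```

View pics/c4.png

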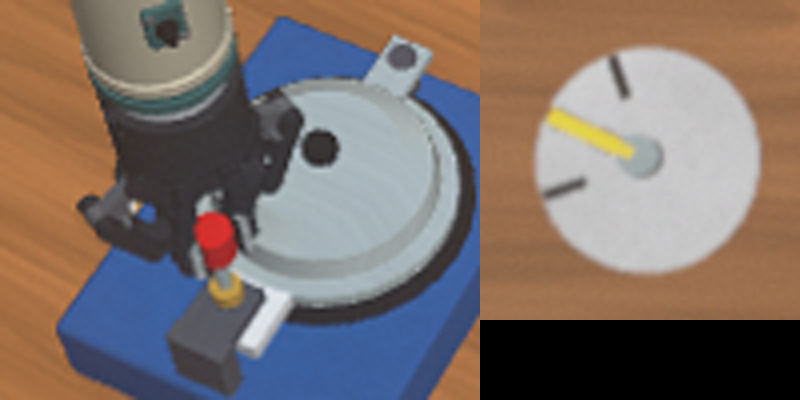

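View pics/w4.png

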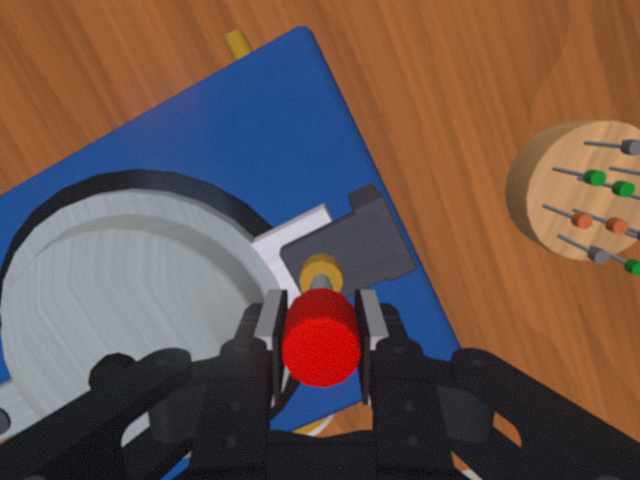

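The pin is up. The stem is visible above the brass bush, and the knob rose 5.4 px in the scene view where 24 mm gives 5.5. The lever is still on the red mark, which it now covers. I add a small extra push against the stop and hand in.

apply_moves:
  commands:
    - [[0,-0.03,0,0,0,0],[0,-0.03,0,0,0,0]]

```text
clock: 8.9
eef_pos: [608.7, -151.6, 154.2]
tool_rot: [-1.567, -0.0, -0.411]
force: [6.9, -1.6, -23.2]
width: 24.1
```

Run:
```python
from m import *
s=readout.read_state(); print(s['eef_pos'],s['force'],s['width'])
d=snap('scene'); print([c for b,c in blobs(d,(0,130,50),(8,255,255),80)[0]]); s=readout.read_state(); print(s['eef_pos'],s['force'],s['clock'])
print(finish_job())
```

```text
[ 608.70314635 -151.6350611   154.21114603] [  6.90063336  -1.57812218 -23.15695859] 24.05674994698931
[[233.5, 239.2], [456.8, 379.1]]
[ 608.69301932 -151.60281936  154.22078842] [  7.97156114  -1.80908593 -21.62127696] 8.95
the job is handed in; nothing more can be done
None
```

The job is handed in at 8.95 s on the robot clock: the vent lever is at half open, and the arm is still holding the lock pin up against its stop.

- **Vent lever:** I pinched the yellow lever on the white dial, turned it from about 21° to about 67° in world yaw, and let go. From close up it lay within about 1° of the red mark (lever 66.9°, mark 66.0–66.4°). The coarser scene camera disagreed slightly: lever 62–65° against mark 67°. In the final top view the lever still covers the red mark.
- **Lock pin:** Only after that did I grip the red knob and pull it straight up about 24.2 mm, until the force jumped at the stop. At hand-in it was still held with about 22 N of downward reaction: 12 N from the spring, the rest light pressure on the stop. The knob's rise in the scene view, 5.4 px against 5.5 px expected, confirms it moved with the fingers.
- **Other checks:** The force briefly reached about 42 N downward while I found the stop; that was at the wrist, against a limit of 120 N. I steered clear of the loose items and the look-alike dials, but did not measure their positions again afterwards.

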